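# Lock the Wi-Fi router into its desk dock

### The arm

A 6-joint arm with a two-finger parallel gripper is mounted at the origin on the work surface. World frame = base frame: x ahead of the robot, y to its left, z up, the work surface at z = 0. Lengths are in m, angles in rad, forces in N, time in s.
With the tool pointing down it reaches from about 0.25 to 0.775 m from the base axis. Payload 4 kg.
Tool frame: the origin (TCP) lies between the finger pads; the fingertips stand 11 mm ahead of it and the grasp point (between the pads) lies 8 mm behind it (robot.tip_extent is the z of the fingertips in the tool frame, in m); z points along the fingers, y is the line along which they close (so a half turn about z gives the same grasp; the last joint's range is limited). The gripper opens to 94 mm and grips with 3 to 60 N. Pads are 16 mm wide; open, the fingers measure 119 mm over their backs; the gripper's body (75 mm by 177 mm) begins 78 mm behind the grasp point.
Start: joints at [1.224, 0.087, 1.371, -0, 1.684, -0.103], TCP at [0.133, 0.534, 0.217] pointing down, gripper open.
Joint ranges: [-3.1, 3.1], [-0.76, 2.03], [0.27, 2.55], [-1.08, 4.22], [0.17, 2.65], [-2.57, 2.57]. Speed limits (rad/s): [2.79, 2.79, 3.14, 3.14, 3.14, 3.14].

### API

Orientations are given as [roll, pitch, yaw] about the fixed x, y, z axes, in that order (R = Rz(yaw) Ry(pitch) Rx(roll)).
In Python, from bench import robot, imaging gives the robot as it stands.
- The arm moves only by the shell command python3 -m pendant 'ROWS'. ROWS is JSON, a list of rows, each a list of 7 numbers: the shift along the world's x, y, z in cm, then the turn, a rotation vector about the world's x, y, z in degrees, then the opening, from 0 (shut) to 1 (fully open). In form: [[dx, dy, dz, ax, ay, az, jaw], ...]. A call has 1 to 8 rows; each row shifts and turns the commanded pose from where the row before left it; what a row does not reach is not made up. A row lasts 1/10 s, in which the tool goes at most 50 mm and 8.59 degrees, less where a joint would pass 70% of its speed; a pose out of reach is approached as far as the arm can. A call is refused whole if a number of a shift passes 5 or a number of a turn 8.59, either way. A call with a gripper value outside its range is refused whole. The fingers move at their own pace and stop on an object; the grip force is fixed at half the most. Time passes only in rows, so rows that do not move let the fingers close. It gives the time, the measured TCP pose, the force, the opening and the grip force at its end, in the units of the state.
- robot.get_obs(): the state, without advancing time (a new reading comes with each control period).
- imaging.snapshot(name): name is "side" or "top" or "wrist"; returns the picture (420x560x3 uint8, red, green, blue); there is no depth.
- imaging.camera_params(name): a dict with "camera_matrix" (3x3 intrinsics, pixels), "R" (3x3) and "t" (3): a world point X has camera coordinates R X + t. Camera axes: x right, y down, z forward; pixel columns grow to the right and rows downward; lengths in m; the calibration is good to about 2 mm. A picture is of the moment at which its call begins: read the wrist's pose just before it. camera_params takes no time and is no camera call; for the wrist camera it gives the pose at the moment of the call.
- robot.close_job(): hands the job in; it is judged then, once.
The state is a dict: "time": time; "joint_positions": joint angles; "qvel": joint speeds; "joint_torque": joint torques, N m; "tool_pos": TCP position; "ee_rot": TCP orientation; "wrist_force": force on the tool from outside, world axes, zero at the start; "wrist_torque": the same for the moment, N m; "width": finger opening in m; "finger_force": force on a finger pad.
Only numpy, scipy, OpenCV 4.12 (cv2) and the standard library are available. Lean on these libraries where they do the work, as an engineer would, in place of code of your own. Each camera call takes 0.05 s, during which the arm holds its last target. There are 200 camera calls.

### The job

Stand the black router fully down in the white dock, with its yellow port side facing the dock's low lip, then swing the bar with the orange grip over the router until it lies fully home in its catch. If the bar is in the way, swing it back first. Keep the router upright, lower it rather than drop it, and leave the plant, mug, notebook and pen cup where they are.

Things in the scene. Friction and masses are not known exactly. Their poses are not given: they have to be found in the camera images.
- dock: White router dock, fixed. Origin: centre of its underside, on the desk. Base 92 (x) x 172 (y) x 10 mm high. Pocket for the router: 40 (x) x 127 (y) mm, floor 10 mm above the desk. Around it: back plate on -x (100 mm long, up to 50 mm above the desk), low lip on +x (100 mm long, up to 22 mm), posts at both ends (y beyond +/-63.5 mm, 25 x 11 mm, 128 mm high).
- dock_hinge (a point): The hinge axis of the bar, in the +y post, 69 mm from the dock's centre along +y and 117 mm above the desk; the axis is parallel to the dock's x.
- dock_catch (a point): Middle of the catch, a steel fork 17 mm wide on the dock's -y post, 69 mm from the dock's centre along its -y, 117 mm above the desk: where the bar lies when closed.
- bar (a joint): Angle of the retaining bar (rad): 0 = closed, level, lying in the catch; 1.57 = straight up over the hinge; 2.3 = its stop, leaning back over the dock's +y. It stays where it is left (stiff hinge, 1 to 1.5 N at the grip). Aluminium, 14 mm wide (x), 8 mm thick; closed, it passes 3 mm above a seated router.
- bar_grip (a point): Centre of the orange round cross-grip at the bar's free end, 169 mm from the hinge axis: a cylinder 18 mm in diameter, 32 mm long, parallel to the dock's x; pinched over its two ends it can turn between the fingers. When closed it lies 100 mm from the dock's centre along -y, 117 mm above the desk, beyond the catch post.
- router: Black upright Wi-Fi router, loose, 0.35 kg: 34 mm thick (x), 120 mm long (y), 100 mm high (z). Origin: centre of its underside. Its +x broad face carries the yellow port panel; a yellow strip runs along the top edge on that side. Starts standing on the desk.
- router_ports (a point): Point on the middle of the router's yellow port face (+x face), 17 mm from its mid-plane, 43 mm above its underside.
- plant: Potted plant, bystander: grey pot 84 mm in diameter, leaves up to 160 mm height. Origin: centre of the underside.
- mug: White mug, bystander: 80 mm in diameter, 95 mm high, handle on its +y side (about 30 mm out). Origin: centre of the underside.
- notebook: Black notebook with a pen on top, bystander: 154 (x) x 209 (y) x 21 mm, 31 mm over the pen. Origin: centre of the underside.
- pencup: Dark steel pen cup, bystander, close to the dock's +x side: 68 mm in diameter, 95 mm high, pens up to 140 mm. Origin: centre of the underside.
Mind the look-alikes: they are no part of the job. Of the things that look like the router, the larger one is meant. Several things have the shape of the dock; the one meant has the colours described above.

How it is judged:
By the outcome, as a careful person would: the job done as asked, in the order asked, and still so for the second after the job is handed in, with the robot touching nothing.
It also fails if it takes over 72 s, if anything falls off the work surface, if the arm or the gripper's body presses on something with over 40 N, if the wrist force passes 120 N, or if a joint passes its speed limit or range.

## Working session

There is one attempt and no reset: what is moved stays moved. The work goes in short steps, Python scripts to look and compute and a shell command to move; the robot and the scene stay as the last step left them, time stands still between calls to the robot, and variables do not carry over. Pictures are saved under pics/ and viewed, at most 10 in all, crops included, and the job is handed in when it is done.

```bash
mkdir -p pics; ls; python3 - <<'E'
from bench import robot, imaging
import cv2, numpy as np
for n in("side","top"):
    im=imaging.snapshot(n); cv2.imwrite(f"pics/{n}0.png",im[:,:,::-1])
    p=imaging.camera_params(n); print(n,np.round(p["camera_matrix"],1).tolist(),np.round(p["R"],3).tolist(),np.round(p["t"],3).tolist())
o=robot.get_obs(); print(o["time"],o["tool_pos"],o["ee_rot"],o["width"])
E
```

```text
pics
side [[493.2, 0.0, 279.9], [0.0, 493.2, 210.8], [0.0, 0.0, 1.0]] [[0.672, -0.741, 0.015], [-0.48, -0.45, -0.753], [0.565, 0.499, -0.658]] [-0.309, 0.295, 1.222]
top [[395.4, 0.0, 272.4], [0.0, 395.4, 209.7], [0.0, 0.0, 1.0]] [[0.018, -1.0, -0.017], [-0.998, -0.017, -0.053], [0.053, 0.018, -0.998]] [0.02, 0.473, 1.047]
0.1 [0.13260315 0.53330226 0.2154625 ] [-3.13968332e+00 -1.62494178e-04  2.89781993e+00] 0.09416100914360583
```

View pics/top0.png

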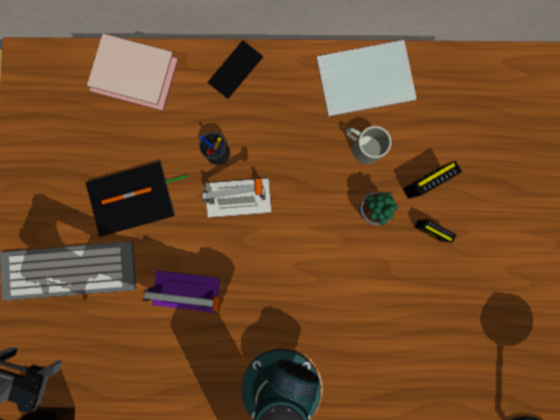

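View pics/side0.png

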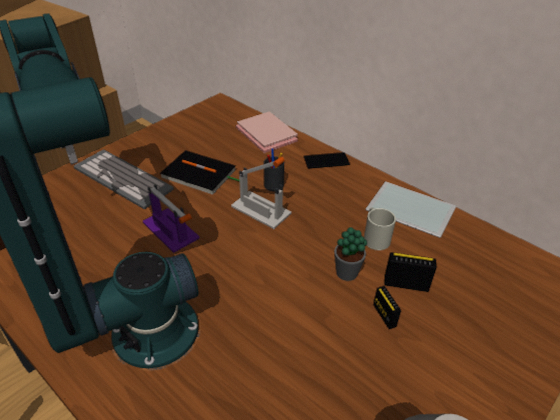

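Top view: there are two router-like objects, at (433,179) and (436,231). The one at (433,179) is larger, so it is the router. There are two docks, white at (238,198) and purple at (187,291), and the white one is meant. Its bar seems to be raised partway, with the orange grip at top (258,187) and side (279,159). I'll confirm all this in an enlarged crop.

```bash
python3 - <<'E'
import cv2, numpy as np
t=cv2.imread("pics/top0.png"); s=cv2.imread("pics/side0.png")
def c(im,x,y,w=100,h=75): return cv2.resize(im[y:y+h,x:x+w],(400,300),interpolation=cv2.INTER_CUBIC)
cv2.imwrite("pics/crop0.png",np.vstack([np.hstack([c(t,190,150),c(t,385,145)]),np.hstack([c(s,220,150),c(s,360,240)])]))
E
```

```text
(no output)
```

View pics/crop0.png

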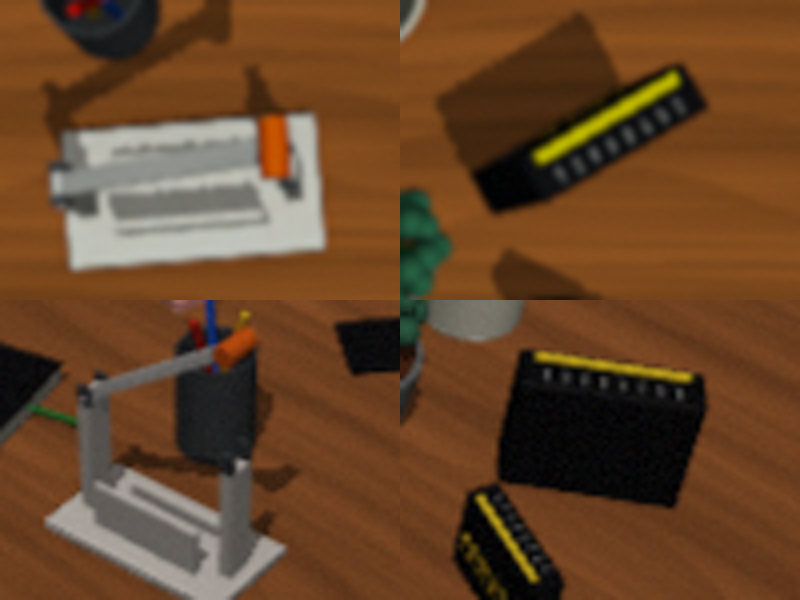

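The crop confirms the white dock: grey bar, orange grip, hinge at left (world +y) and lip on the far (+x) side. It also confirms the large router, with the yellow strip on its far edge. The bar is about 0.4 rad up, so it blocks the pocket. Next I'll get coarse positions.

```bash
cat > h.py <<'E'
import numpy as np, cv2
from bench import robot, imaging
def plane(p,uv,z):
    K=p["camera_matrix"];R=np.array(p["R"]);t=np.array(p["t"])
    d=R.T@np.linalg.solve(K,[uv[0],uv[1],1.]);c=-R.T@t
    return c+d*(z-c[2])/d[2]
def proj(p,X):
    q=np.asarray(p["camera_matrix"])@(np.array(p["R"])@np.asarray(X).T+np.array(p["t"])[:,None]);return (q[:2]/q[2]).T
def tri(obs): # [(p,uv)]
    A=[];b=[]
    for p,uv in obs:
        P=np.asarray(p["camera_matrix"])@np.c_[p["R"],p["t"]]
        for i in(0,1): r=uv[i]*P[2]-P[i];A.append(r[:3]);b.append(-r[3])
    return np.linalg.lstsq(np.array(A),np.array(b),rcond=None)[0]
E
python3 - <<'E'
from h import *
np.set_printoptions(precision=4,suppress=True)
T=imaging.camera_params("top");S=imaging.camera_params("side")
ct=lambda x,y,o:(o[0]+x/4-.375,o[1]+y/4-.375)
D=np.array([plane(T,ct(x,y,(190,150)),.01) for x,y in[(62,130),(315,112),(325,248),(70,270)]])
print(D,D.mean(0),np.linalg.norm(D[0]-D[1]),np.linalg.norm(D[1]-D[2]))
e=(D[0]-D[1])+(D[3]-D[2]);print("dock yaw",np.degrees(np.arctan2(-e[0],e[1])))
print("grip",tri([(T,ct(275,146,(190,150))),(S,ct(238,347-300,(220,150)))]))
Y=[plane(T,ct(x,y,(385,145)),.1) for x,y in[(536,160),(680,78)]] 
Y=[plane(T,ct(x-400,y,(385,145)),.1) for x,y in[(536,160),(680,78)]]
e=Y[0]-Y[1];print("router strip",Y,np.linalg.norm(e),"yaw",np.degrees(np.arctan2(-e[0],e[1])))
print("pencup",plane(T,(213,150),.1))
print(np.round(imaging.camera_params("wrist")["R"],3).tolist())
p=imaging.camera_params("wrist");print("wcam",-np.array(p["R"]).T@p["t"],p["camera_matrix"])
E
```

```text
[[0.544  0.2116 0.01  ]
 [0.5589 0.0406 0.01  ]
 [0.4671 0.0321 0.01  ]
 [0.4493 0.2036 0.01  ]] [0.5048 0.122  0.01  ] 0.1716261270710879 0.09217609397364626
dock yaw 5.473207303075391
grip [0.5124 0.0554 0.2181]
router strip [array([ 0.5354, -0.331 ,  0.1   ]), array([ 0.5875, -0.419 ,  0.1   ])] 0.10216783616700971 yaw 30.61462310721573
pencup [0.6137 0.1769 0.1   ]
[[0.241, 0.97, -0.003], [0.934, -0.231, 0.272], [0.263, -0.069, -0.962]]
wcam [0.0555 0.5527 0.3842] [[292.3282   0.     274.8926]
 [  0.     292.3282 205.6485]
 [  0.       0.       1.    ]]
```

```bash
python3 -m pendant '[[1.5,-2.5,2,0,0,-7,0.6],[2.5,-3.5,1.5,0,0,-8,0.6],[2.8,-3.6,1.5,0,0,-8,0.6],[2.8,-3.6,1.5,0,0,-8,0.6],[2.8,-3.6,1,0,0,-8,0.6],[2.8,-3.6,1,0,0,-8,0.6],[2.8,-3.6,0.5,0,0,-8,0.6],[2.8,-3.6,0.5,0,0,-8,0.6]]'
python3 -m pendant '[[2.8,-3.6,0,0,0,-7,0.6],[2.8,-3.6,0,0,0,0,0.6],[2.8,-3.6,0,0,0,0,0.6],[2.8,-3,0,0,0,0,0.6],[2.5,-2.4,0,0,0,0,0.6],[0,0,0,0,0,0,0.6]]'
```

```text
time: 0.9
tool_pos: [0.3414, 0.2561, 0.3116]
ee_rot: [3.141, -0.0, 1.793]
wrist_force: [1.2, 0.2, 1.2]
width: 0.0562
finger_force: 0.0
time: 1.5
tool_pos: [0.4796, 0.0928, 0.3095]
ee_rot: [-3.139, 0.001, 1.671]
wrist_force: [-0.6, -0.0, -0.0]
width: 0.0562
finger_force: 0.0
```

```bash
python3 - <<'E'
from h import *
import json
p=imaging.camera_params("wrist");im=imaging.snapshot("wrist")
json.dump({k:np.asarray(v).tolist() for k,v in p.items()},open("w1.json","w"))
cv2.imwrite("pics/w1.png",cv2.resize(im[:,:,::-1],(800,600),interpolation=cv2.INTER_CUBIC))
print(robot.get_obs()["tool_pos"],-np.array(p["R"]).T@p["t"])
E
```

```text
[0.47832768 0.09437845 0.31005383] [0.47220363 0.17210286 0.4782038 ]
```

View pics/w1.png

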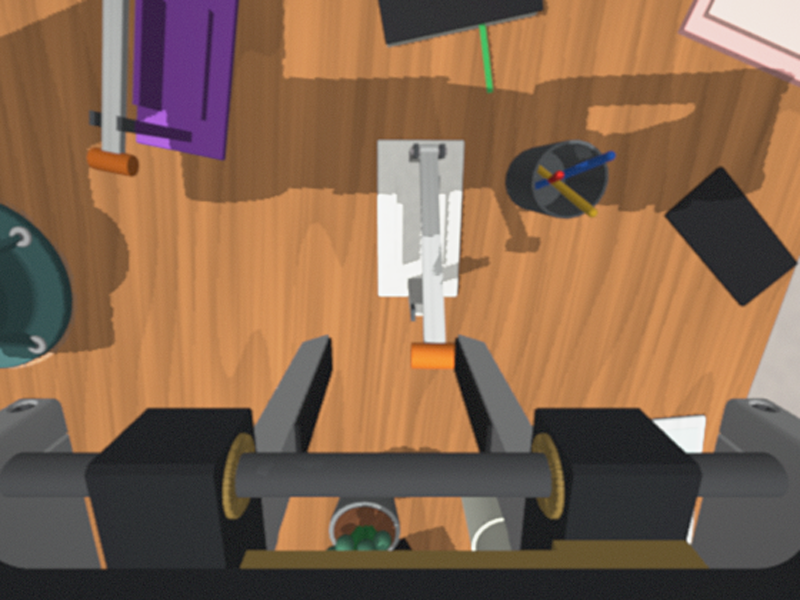

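The wrist view shows the dock base corners at about (377,140), (463,140), (458,296) and (377,297). The grip centre is at (433,356), to the right of the finger midpoint.

```bash
python3 - <<'E'
from h import *
import json
np.set_printoptions(precision=4,suppress=True)
p=json.load(open("w1.json"));T=imaging.camera_params("top");S=imaging.camera_params("side")
s=lambda u,v:((u+.5)/1.42857-.5,(v+.5)/1.42857-.5)
D=np.array([plane(p,s(*q),.01) for q in[(463,140),(458.5,297),(377,297),(377,140)]])
print(D,D.mean(0),np.linalg.norm(D[0]-D[1]),np.linalg.norm(D[1]-D[2]),np.linalg.norm(D[0]-D[3]))
e=(D[0]-D[1])+(D[3]-D[2]);print("yaw",np.degrees(np.arctan2(-e[0],e[1])))
ct=lambda x,y,o:(o[0]+x/4-.375,o[1]+y/4-.375)
print("grip",tri([(p,s(433,355)),(T,ct(275,146,(190,150))),(S,ct(238,47,(220,150)))]))
# joint fit of dock pose + bar angle
from scipy.optimize import least_squares
base=np.array([[.046,.086,.01],[.046,-.086,.01],[-.046,-.086,.01],[-.046,.086,.01]])
def pts(v):
    c,sn=np.cos(v[2]),np.sin(v[2]);R=np.array([[c,-sn,0],[sn,c,0],[0,0,1]])
    X=np.vstack([base,[0,.069-.169*np.cos(v[3]),.117+.169*np.sin(v[3])]])
    return X@R.T+[v[0],v[1],0]
ot=np.array([ct(*q,(190,150)) for q in[(62,130),(315,112),(325,248),(70,270),(275,146)]])
ow=np.array([s(*q) for q in[(463,140),(458.5,297),(377,297),(377,140),(433,355)]])
r=least_squares(lambda v:np.r_[(proj(T,pts(v))-ot).ravel(),(proj(p,pts(v))-ow).ravel(),(proj(S,pts(v)[4:])-[ct(238,47,(220,150))]).ravel()],[.505,.122,.09,.6],loss="soft_l1")
print(r.x,np.degrees(r.x[2:]),r.fun.round(1),pts(r.x)[4])
E
```

```text
[[0.5403 0.214  0.01  ]
 [0.5602 0.0426 0.01  ]
 [0.4655 0.033  0.01  ]
 [0.4501 0.205  0.01  ]] [0.5041 0.1237 0.01  ] 0.17252563682647912 0.0951943500334218 0.09067171697410825
yaw 5.86986406450593
grip [0.5121 0.0558 0.2176]
[0.5041 0.1235 0.0992 0.6339] [ 5.6822 36.3209] [-0.8  1.  -0.7  0.2 -0.4  0.1 -0.3 -0.2 -0.4  0.6  0.6  0.4 -1.1  0.
  0.8 -0.1 -0.3  0.3  0.7  0.9 -0.8  0.4] [0.5107 0.0566 0.2171]
```

```bash
python3 -m pendant '[[3.3,-3.8,0,0,0,0,0.6],[0,0,-4,0,0,0,0.6],[0,0,-4,0,0,0,0.6],[0,0,0,0,0,0,0.6],[0,0,0,0,0,0,0.6]]'
```

```text
time: 2.05
tool_pos: [0.5097, 0.0589, 0.2317]
ee_rot: [-3.14, -0.0, 1.677]
wrist_force: [0.1, 1.0, 1.2]
width: 0.0563
finger_force: 0.0
```

```bash
python3 -m pendant '[[0.1,-0.2,-2.2,0,0,0,0.6],[0,0,0,0,0,0,0.4],[0,0,0,0,0,0,0.1],[0,0,0,0,0,0,0.1],[0,0,0,0,0,0,0.1]]'
```

```text
time: 2.55
tool_pos: [0.5115, 0.0557, 0.2114]
ee_rot: [3.141, 0.001, 1.676]
wrist_force: [-3.5, -3.0, 2.2]
width: 0.0318
finger_force: 30.0
```

```bash
python3 -m pendant '[[-0.1,1,1.25,0,0,0,0.1],[-0.1,1.13,1.18,0,0,0,0.1],[-0.12,1.23,1.04,0,0,0,0.1],[-0.13,1.33,0.93,0,0,0,0.1],[-0.14,1.42,0.79,0,0,0,0.1],[-0.15,1.47,0.66,0,0,0,0.1],[-0.15,1.53,0.5,0,0,0,0.1],[-0.16,1.58,0.36,0,0,0,0.1]]' && python3 -m pendant '[[-0.16,1.6,0.21,0,0,0,0.1],[-0.16,1.6,0.05,0,0,0,0.1],[-0.16,1.61,-0.1,0,0,0,0.1],[-0.16,1.59,-0.27,0,0,0,0.1],[-0.15,1.56,-0.41,0,0,0,0.1],[-0.15,1.51,-0.56,0,0,0,0.1],[-0.14,1.46,-0.7,0,0,0,0.1],[0,0,0,0,0,0,0.1]]'
```

```text
time: 3.35
tool_pos: [0.501, 0.1643, 0.2776]
ee_rot: [3.14, 0.0, 1.676]
wrist_force: [-0.4, -3.0, -1.0]
width: 0.0317
finger_force: 30.0
time: 4.15
tool_pos: [0.4902, 0.2772, 0.2601]
ee_rot: [3.138, -0.007, 1.681]
wrist_force: [-0.7, 3.1, 6.1]
width: 0.0311
finger_force: 30.0
```

```bash
python3 -m pendant '[[0,0,0,0,0,0,0.6],[0,0,0,0,0,0,0.6],[0,0,3,0,0,0,0.6],[0,0,3,0,0,0,0.6],[0.3,-4.5,0,0,0,3,0.6],[0.3,-4.7,0,0,0,3,0.6],[0.3,-4.7,0,0,0,3,0.6],[0.3,-4.7,0,0,0,3,0.6]]' && python3 -m pendant '[[0.3,-4.7,0,0,0,3,0.6],[0.3,-4.7,0,0,0,3,0.6],[0.3,-4.7,0,0,0,3,0.6],[0.5,-4.7,0,0,0,3,0.6],[0.5,-4.7,0,0,0,0.5,0.6],[0.5,-4.7,0,0,0,0,0.6],[0.5,-4.7,0,0,0,0,0.6],[0.5,-4.7,0,0,0,0,0.6]]' && python3 -m pendant '[[0.5,-4.7,0,0,0,0,0.6],[0.7,-4.5,0,0,0,0,0.6],[0,0,0,0,0,0,0.6],[0,0,0,0,0,0,0.6]]'
python3 - <<'E'
from h import *
import json
p=imaging.camera_params("wrist");im=imaging.snapshot("wrist")
json.dump({k:np.asarray(v).tolist() for k,v in p.items()},open("w2.json","w"))
cv2.imwrite("pics/w2.png",cv2.resize(im[:,:,::-1],(800,600),interpolation=cv2.INTER_CUBIC))
print(robot.get_obs()["tool_pos"])
E
```

```text
time: 4.95
tool_pos: [0.5021, 0.0849, 0.3183]
ee_rot: [3.142, -0.001, 1.888]
wrist_force: [0.4, -0.4, -0.8]
width: 0.0567
finger_force: 0.0
time: 5.75
tool_pos: [0.5363, -0.2916, 0.3181]
ee_rot: [3.141, -0.001, 2.103]
wrist_force: [0.2, 1.0, 0.3]
width: 0.0564
finger_force: 0.0
time: 6.15
tool_pos: [0.5482, -0.3827, 0.3164]
ee_rot: [-3.141, -0.004, 2.102]
wrist_force: [0.7, 0.5, -1.0]
width: 0.0566
finger_force: 0.0
[ 0.54833854 -0.3815222   0.31780794]
```

View pics/w2.png

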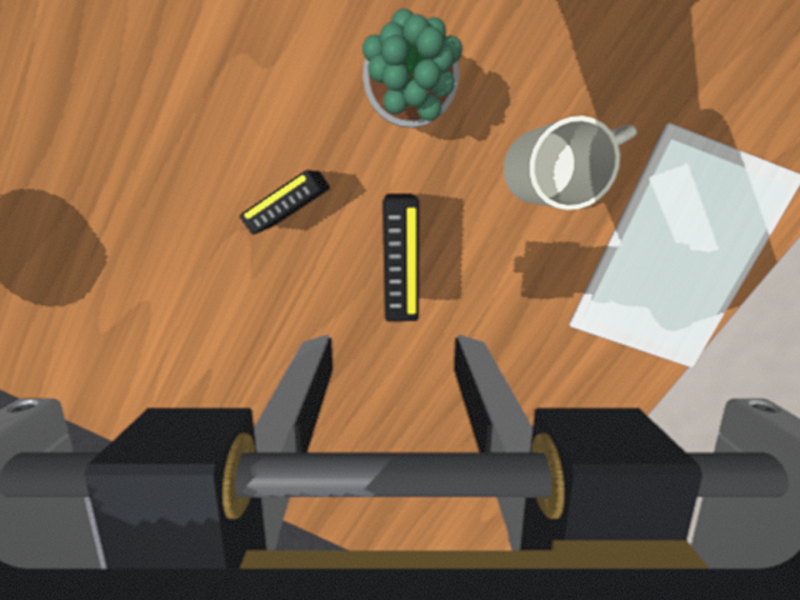

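The larger router stands centred at about (402,258), top corners (385,196), (417,196), (419,320), (386,321), with the yellow strip on its right (+x) side. The smaller one is at (284,202).

```bash
python3 - <<'E'
from h import *
import json
np.set_printoptions(precision=4,suppress=True)
p=json.load(open("w2.json"))
im=cv2.imread("pics/w2.png")
g=im[:,:,:].max(2)
s=lambda u,v:((u+.5)/1.42857-.5,(v+.5)/1.42857-.5)
D=np.array([plane(p,s(*q),.1) for q in[(417.5,195.5),(419,320.5),(386.5,321.5),(385,195.5)]])
print(D,D.mean(0),np.linalg.norm(D[0]-D[1]),np.linalg.norm(D[2]-D[1]),np.linalg.norm(D[0]-D[3]))
e=(D[0]-D[1])+(D[3]-D[2]);print("yaw",np.degrees(np.arctan2(-e[0],e[1])))
print("strip yaw",[np.degrees(np.arctan2(-(a-b)[0],(a-b)[1])) for a,b in[(plane(p,s(411,207),.1),plane(p,s(411.5,315),.1))]])
for v in(225,260,300): print(v, g[v,375:430].tolist())
E
```

```text
[[ 0.5349 -0.3177  0.1   ]
 [ 0.5979 -0.4184  0.1   ]
 [ 0.5711 -0.4354  0.1   ]
 [ 0.5097 -0.3325  0.1   ]] [ 0.5534 -0.376   0.1   ] 0.11884834676815882 0.03173111800408399 0.029214509247767466
yaw 31.437428748525324
strip yaw [np.float64(31.368482892368217)]
225 [181, 183, 184, 184, 183, 179, 161, 125, 87, 53, 42, 49, 52, 51, 48, 45, 45, 46, 45, 44, 43, 42, 43, 45, 47, 48, 47, 47, 48, 45, 57, 119, 191, 238, 245, 242, 242, 244, 244, 234, 181, 110, 58, 50, 80, 101, 115, 118, 116, 114, 111, 110, 108, 107, 106]
260 [172, 171, 171, 174, 179, 183, 183, 164, 131, 85, 48, 43, 45, 49, 52, 50, 50, 50, 48, 48, 50, 52, 51, 50, 49, 48, 46, 45, 45, 43, 51, 110, 183, 233, 244, 242, 242, 243, 244, 233, 180, 110, 60, 59, 94, 115, 126, 128, 128, 127, 124, 122, 121, 118, 116]
300 [170, 170, 172, 175, 177, 176, 175, 163, 140, 108, 70, 44, 43, 44, 45, 45, 48, 48, 41, 41, 42, 45, 45, 42, 41, 44, 43, 41, 42, 41, 50, 98, 162, 219, 243, 243, 243, 244, 244, 234, 178, 106, 67, 90, 148, 176, 193, 197, 195, 191, 188, 187, 187, 180, 173]
```

```bash
python3 -m pendant '[[0.5,0.55,0,0,0,1,0.6],[0,0,-4,0,0,0,0.6],[0,0,-4.5,0,0,0,0.6],[0,0,-4.5,0,0,0,0.6],[0,0,-4.5,0,0,0,0.6],[0,0,-2,0,0,0,0.6],[0,0,0,0,0,0,0.6],[0,0,0,0,0,0,0.6]]'
```

```text
time: 7.0
tool_pos: [0.5542, -0.3751, 0.1256]
ee_rot: [3.141, 0.002, 2.123]
wrist_force: [-0.1, -0.2, 0.8]
width: 0.0562
finger_force: 0.0
```

```bash
python3 -m pendant '[[-0.1,-0.1,-3,0,0,0,0.6],[0,0,-2.8,0,0,0,0.6],[0,0,0,0,0,0,0.5],[0,0,0,0,0,0,0.2],[0,0,0,0,0,0,0.2],[0,0,0,0,0,0,0.2],[0,0,0,0,0,0,0.2]]'
```

```text
time: 7.7
tool_pos: [0.5539, -0.3784, 0.0695]
ee_rot: [3.139, 0.006, 2.121]
wrist_force: [0.2, 0.5, 6.3]
width: 0.034
finger_force: 30.0
```

```bash
python3 -m pendant '[[0,0,1.5,0,0,0,0.2],[0,0,4,0,0,0,0.2],[0,0,4.5,0,0,0,0.2],[0,0,4.5,0,0,0,0.2],[0,0,4.5,0,0,0,0.2],[0,1.5,0,0,0,0,0.2],[-0.3,3,0,0,0,-2,0.2],[-0.4,4,0,0,0,-2,0.2]]' && python3 -m pendant '[[-0.4,4.5,0,0,0,-3,0.2],[-0.4,4.5,0,0,0,-3,0.2],[-0.5,4.5,0,0,0,-3,0.2],[-0.5,4.5,0,0,0,-3,0.2],[-0.5,4.5,0,0,0,-3,0.2],[-0.5,4.5,0,0,0,-3,0.2],[-0.5,4,0,0,0,-3,0.2],[-0.5,4,0,0,0,-1,0.2]]' && python3 -m pendant '[[-0.4,3,0,0,0,0,0.2],[0,2,0,0,0,0,0.2],[0,1.5,0,0,0,0,0.2],[0,0,0,0,0,0,0.2],[0,0,0,0,0,0,0.2]]'
```

```text
time: 8.5
tool_pos: [0.5444, -0.2919, 0.2539]
ee_rot: [-3.14, -0.002, 2.048]
wrist_force: [1.2, 0.0, -2.3]
width: 0.0341
finger_force: 30.0
time: 9.3
tool_pos: [0.5055, 0.0598, 0.2542]
ee_rot: [-3.139, -0.0, 1.667]
wrist_force: [0.5, 0.1, -2.2]
width: 0.0341
finger_force: 30.0
time: 9.8
tool_pos: [0.5029, 0.1222, 0.2551]
ee_rot: [-3.14, 0.001, 1.667]
wrist_force: [0.4, -0.6, -2.7]
width: 0.0342
finger_force: 30.0
```

```bash
python3 -m pendant '[[0.1,0.1,-2.5,0,0,0,0.2],[0,0,-2.5,0,0,0,0.2],[0,0,0,0,0,0,0.2],[0,0,0,0,0,0,0.2]]'
python3 - <<'E'
from h import *
import json
p=imaging.camera_params("wrist");im=imaging.snapshot("wrist");t=imaging.snapshot("top");s=imaging.snapshot("side")
json.dump({k:np.asarray(v).tolist() for k,v in p.items()},open("w3.json","w"))
a=cv2.resize(im[90:300,140:420],(800,600),interpolation=cv2.INTER_CUBIC)
c=lambda im,x,y:cv2.resize(im[y:y+75,x:x+100],(400,300),interpolation=cv2.INTER_CUBIC)
b=np.hstack([cv2.resize(a,(400,300)),c(t,190,150)]);d=np.hstack([c(s,210,150),cv2.resize(im,(400,300))])
cv2.imwrite("pics/w3.png",np.vstack([b,d])[:,:,::-1])
cv2.imwrite("pics/w3full.png",im[:,:,::-1]);cv2.imwrite("pics/t3.png",t[:,:,::-1])
print(robot.get_obs()["tool_pos"],robot.get_obs()["ee_rot"])
E
```

```text
time: 10.2
tool_pos: [0.5042, 0.1226, 0.2057]
ee_rot: [-3.14, 0.0, 1.666]
wrist_force: [-0.2, 0.2, -2.3]
width: 0.0339
finger_force: 30.0
[0.5052447  0.12333265 0.20774462] [3.13824634e+00 1.60877451e-05 1.66651435e+00]
```

View pics/w3.png

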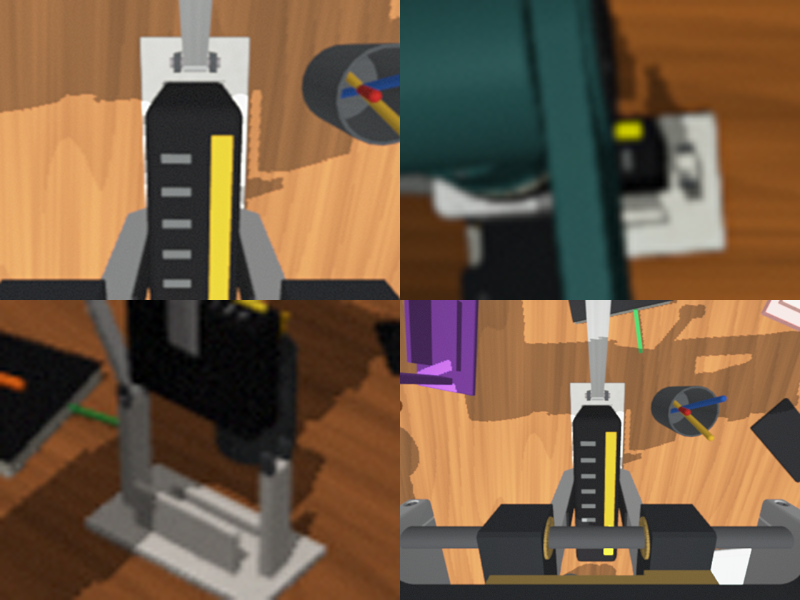

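The router hangs just above the posts. In the wrist crop (top left) its bottom +y edge runs from (163,82) to (222,82), the dock's +y base edge from (140,38) to (250,38), and the hinge brackets span (170..220,62). I'll compare these numerically.

```bash
python3 - <<'E'
from h import *
import json
np.set_printoptions(precision=4,suppress=True)
p=json.load(open("w3.json"))
q=lambda u,v:(140+(u+.5)/1.42857-.5,90+(v+.5)/1.42857-.5)
a=np.radians(5.65);c=np.array([.504,.123])
def loc(X): d=X[:2]-c; return np.array([d[0]*np.cos(a)+d[1]*np.sin(a),-d[0]*np.sin(a)+d[1]*np.cos(a)])
for n,u,v,z in[("rb-",163,82,.137),("rb+",222,82,.137),("base-",140,38,.01),("base+",250,38,.01),("br-",170,62,.117),("br+",220,62,.117),("rtop-",146,113,.237),("rtop+",242,115,.237),("strip",222,137,.237),("strip2",218,298,.237)]:
    X=plane(p,q(u,v),z);print(n,X,loc(X))
im=cv2.imread("pics/w3full.png").max(2)
E
```

```text
rb- [0.4815 0.1811 0.137 ] [-0.0166  0.06  ]
rb+ [0.5144 0.1842 0.137 ] [0.0163 0.0599]
base- [0.4515 0.2041 0.01  ] [-0.0443  0.0859]
base+ [0.5428 0.2128 0.01  ] [0.0475 0.0856]
br- [0.4835 0.1914 0.117 ] [-0.0136  0.0701]
br+ [0.5133 0.1943 0.117 ] [0.0163 0.07  ]
rtop- [0.4832 0.1792 0.237 ] [-0.0152  0.058 ]
rtop+ [0.5148 0.1816 0.237 ] [0.0165 0.0573]
strip [0.5091 0.1736 0.237 ] [0.01   0.0499]
strip2 [0.5146 0.1121 0.237 ] [ 0.0095 -0.0119]
```

```bash
python3 -m pendant '[[0.1,0,-2,0,0,0,0.2],[0,0,-2,0,0,0,0.2],[0,0,-2,0,0,0,0.2],[0,0,-1.5,0,0,0,0.2],[0,0,0,0,0,0,0.2]]' && python3 -m pendant '[[0,0,-1,0,0,0,0.2],[0,0,-1,0,0,0,0.2],[0,0,-1,0,0,0,0.2],[0,0,0,0,0,0,0.2],[0,0,0,0,0,0,0.2]]'
```

```text
time: 10.85
tool_pos: [0.5041, 0.1235, 0.1291]
ee_rot: [-3.138, 0.0, 1.667]
wrist_force: [-1.1, 0.3, -2.9]
width: 0.0341
finger_force: 30.0
time: 11.35
tool_pos: [0.5051, 0.1237, 0.1005]
ee_rot: [-3.141, 0.0, 1.667]
wrist_force: [0.0, -0.0, -2.0]
width: 0.0337
finger_force: 30.0
```

Past the back plate's edge with no contact. Lowering on.

```bash
python3 -m pendant '[[0,0,-0.6,0,0,0,0.2],[0,0,-0.5,0,0,0,0.2],[0,0,0,0,0,0,0.2],[0,0,-0.4,0,0,0,0.2],[0,0,-0.4,0,0,0,0.2],[0,0,0,0,0,0,0.2]]'
```

```text
time: 11.95
tool_pos: [0.5047, 0.1236, 0.081]
ee_rot: [-3.14, 0.0, 1.667]
wrist_force: [-0.8, 0.1, -3.2]
width: 0.0342
finger_force: 30.0
```

```bash
python3 -m pendant '[[0,0,-0.15,0,0,0,0.2],[0,0,-0.15,0,0,0,0.2],[0,0,0,0,0,0,0.2]]'
```

```text
time: 12.25
tool_pos: [0.5055, 0.1238, 0.0797]
ee_rot: [3.141, -0.0, 1.667]
wrist_force: [-1.4, 1.1, 2.3]
width: 0.0336
finger_force: 30.0
```

```bash
python3 -m pendant '[[0,0,0,0,0,0,0.5],[0,0,0,0,0,0,0.5],[0,0,0,0,0,0,0.5],[0,0,2,0,0,0,0.5],[0,0,4,0,0,0,0.5],[0,0,4.7,0,0,0,0.5],[0,0,4.7,0,0,0,0.5],[0,0,4.7,0,0,0,0.5]]' && python3 -m pendant '[[0,0,4.7,0,0,0,0.6],[-0.4,3.8,0.3,0,0,0,0.6],[-0.4,3.8,0,0,0,0,0.6],[-0.3,3.8,0,0,0,0,0.6],[-0.3,3.8,0,0,0,0,0.6],[0,0,0,0,0,0,0.6],[0,0,0,0,0,0,0.6]]'
python3 - <<'E'
from h import *
im=imaging.snapshot("wrist");s=imaging.snapshot("side");t=imaging.snapshot("top")
c=lambda im,x,y:cv2.resize(im[y:y+75,x:x+100],(400,300),interpolation=cv2.INTER_CUBIC)
cv2.imwrite("pics/w4.png",np.vstack([np.hstack([c(s,210,140),c(t,190,150)]),np.hstack([cv2.resize(im,(400,300)),cv2.resize(im[180:300,200:360],(400,300))])])[:,:,::-1])
print(robot.get_obs()["tool_pos"],robot.get_obs()["ee_rot"])
E
```

```text
time: 13.05
tool_pos: [0.5051, 0.1236, 0.2817]
ee_rot: [3.141, -0.0, 1.667]
wrist_force: [-0.2, -0.9, 0.9]
width: 0.0471
finger_force: 0.0
time: 13.75
tool_pos: [0.4912, 0.2761, 0.3294]
ee_rot: [-3.141, 0.001, 1.669]
wrist_force: [-0.9, -0.7, 0.6]
width: 0.0559
finger_force: 0.0
[0.49159148 0.2745683  0.3300135 ] [3.14104361e+00 3.49785033e-04 1.66571587e+00]
```

View pics/w4.png

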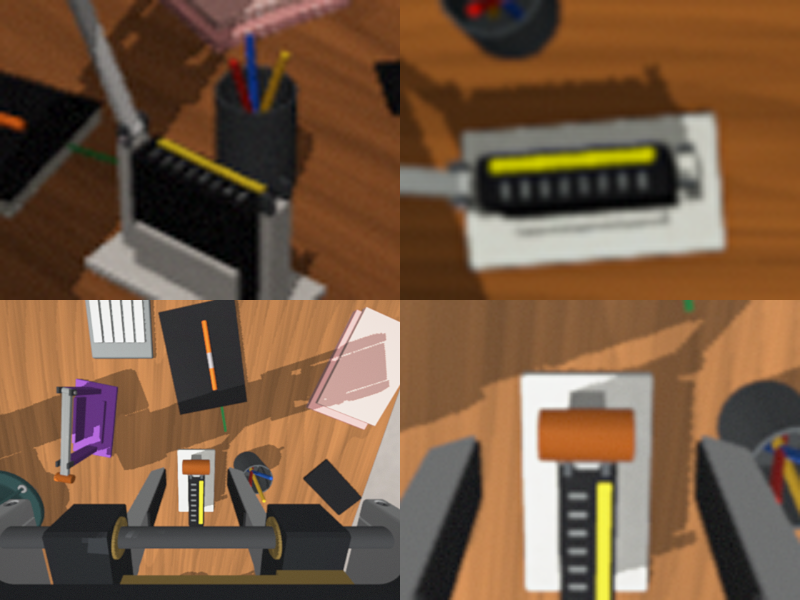

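The router is seated with its yellow side toward the lip, and the orange grip lies between the open fingers at (587,435). I'll descend, pinch it and swing it.

```bash
python3 -m pendant '[[0,0.2,-3.5,0,0,0,0.6],[0,0,-3.5,0,0,0,0.6],[0,0,0,0,0,0,0.6],[0,0,0,0,0,0,0.3],[0,0,0,0,0,0,0.1],[0,0,0,0,0,0,0.1],[0,0,0,0,0,0,0.1]]'
```

```text
time: 14.6
tool_pos: [0.4902, 0.2783, 0.2625]
ee_rot: [-3.141, -0.002, 1.668]
wrist_force: [-6.7, 0.1, 4.2]
width: 0.0314
finger_force: 30.0
```

```bash
python3 -m pendant '[[0.2,-1.97,0.97,0,0,0,0.1],[0.2,-2.09,0.71,0,0,0,0.1],[0.2,-2.15,0.44,0,0,0,0.1],[0.2,-2.2,0.14,0,0,0,0.1],[0.2,-2.2,-0.14,0,0,0,0.1],[0.2,-2.15,-0.44,0,0,0,0.1],[0.2,-2.09,-0.71,0,0,0,0.1],[0.2,-1.97,-0.97,0,0,0,0.1]]' && python3 -m pendant '[[0.2,-1.83,-1.23,0,0,0,0.1],[0.15,-1.65,-1.46,0,0,0,0.1],[0.15,-1.45,-1.66,0,0,0,0.1],[0.1,-1.22,-1.84,0,0,0,0.1],[0.1,-0.96,-1.98,0,0,0,0.1],[0.1,-0.7,-2.1,0,0,0,0.1],[0,0,0,0,0,0,0.1],[0,0,0,0,0,0,0.1]]'
```

```text
time: 15.4
tool_pos: [0.5063, 0.1101, 0.2609]
ee_rot: [-3.141, -0.003, 1.669]
wrist_force: [-3.8, 3.1, -2.0]
width: 0.0319
finger_force: 30.0
time: 16.2
tool_pos: [0.514, 0.0297, 0.1574]
ee_rot: [-3.138, 0.003, 1.666]
wrist_force: [-5.1, -4.0, -1.7]
width: 0.0319
finger_force: 30.0
```

```bash
python3 -m pendant '[[-0.1,-0.35,-1.5,0,0,0,0.1],[0,-0.2,-1.5,0,0,0,0.1],[0,-0.05,-1,0,0,0,0.1],[0,0,-0.5,0,0,0,0.1],[0,0,0,0,0,0,0.1]]'
```

```text
time: 16.7
tool_pos: [0.5144, 0.0244, 0.1131]
ee_rot: [3.142, 0.002, 1.667]
wrist_force: [-2.6, -4.8, 0.3]
width: 0.0318
finger_force: 30.0
```

```bash
python3 -m pendant '[[0,0,-0.4,0,0,0,0.1],[0,0,0,0,0,0,0.1],[0,0,-0.3,0,0,0,0.1],[0,0,0,0,0,0,0.1]]'; python3 -m pendant '[[0,0,-0.3,0,0,0,0.1],[0,0,0,0,0,0,0.1]]'
```

```text
time: 17.1
tool_pos: [0.5147, 0.0244, 0.1121]
ee_rot: [3.139, 0.003, 1.667]
wrist_force: [-13.3, -4.6, 22.5]
width: 0.032
finger_force: 30.0
time: 17.3
tool_pos: [0.5148, 0.0244, 0.1115]
ee_rot: [3.138, 0.003, 1.668]
wrist_force: [-16.6, -2.5, 31.5]
width: 0.0316
finger_force: 30.0
```

The bar met resistance at TCP z 0.112. I'll release, rise clear and look.

```bash
python3 -m pendant '[[0,0,0.6,0,0,0,0.1],[0,0,0,0,0,0,0.5],[0,0,0,0,0,0,0.5],[0,0,0,0,0,0,0.5],[0,0,3,0,0,0,0.5],[0,0,4,0,0,0,0.5],[0,-4,3,0,0,0,0.5],[0,-4.5,0,0,0,0,0.5]]' && python3 -m pendant '[[0,0,0,0,0,0,0.5],[0,0,0,0,0,0,0.5]]'
python3 - <<'E'
from h import *
import json
p=imaging.camera_params("wrist");im=imaging.snapshot("wrist");s=imaging.snapshot("side");t=imaging.snapshot("top")
json.dump({k:np.asarray(v).tolist() for k,v in p.items()},open("w5.json","w"))
c=lambda im,x,y,w=100:cv2.resize(im[y:y+w*3//4,x:x+w],(400,300),interpolation=cv2.INTER_CUBIC)
cv2.imwrite("pics/w5.png",np.vstack([np.hstack([c(s,220,150,80),c(t,190,150)]),np.hstack([cv2.resize(im,(400,300)),c(im,200,150,160)])])[:,:,::-1])
S=imaging.camera_params("side");a=np.radians(5.65)
for th in(0,.05,.1,.2):
    X=[[.505+np.sin(a)*(.169*np.cos(th)-.069),.1235-np.cos(a)*(.169*np.cos(th)-.069),.117+.169*np.sin(th)]]
    q=proj(S,np.array(X))[0];w=proj(p,np.array(X))[0];print(th,((q-[220,150]+.5)*5).round(1),"wristcrop",((w-[200,150]+.5)*2.5).round(1))
print(robot.get_obs()["tool_pos"])
E
```

```text
time: 18.1
tool_pos: [0.5174, -0.0595, 0.2139]
ee_rot: [3.131, 0.003, 1.672]
wrist_force: [1.3, -0.6, 0.3]
width: 0.0475
finger_force: 0.0
time: 18.3
tool_pos: [0.5143, -0.0598, 0.2076]
ee_rot: [-3.141, -0.001, 1.666]
wrist_force: [0.3, 0.1, -0.6]
width: 0.0471
finger_force: 0.0
0 [337.6 220.1] wristcrop [214.  -79.6]
0.05 [337.6 208.7] wristcrop [214.9 -80.7]
0.1 [337.1 197. ] wristcrop [215.8 -83.2]
0.2 [334.3 172.8] wristcrop [217.8 -93.4]
[ 0.51405281 -0.05834103  0.20722688]
```

View pics/w5.png

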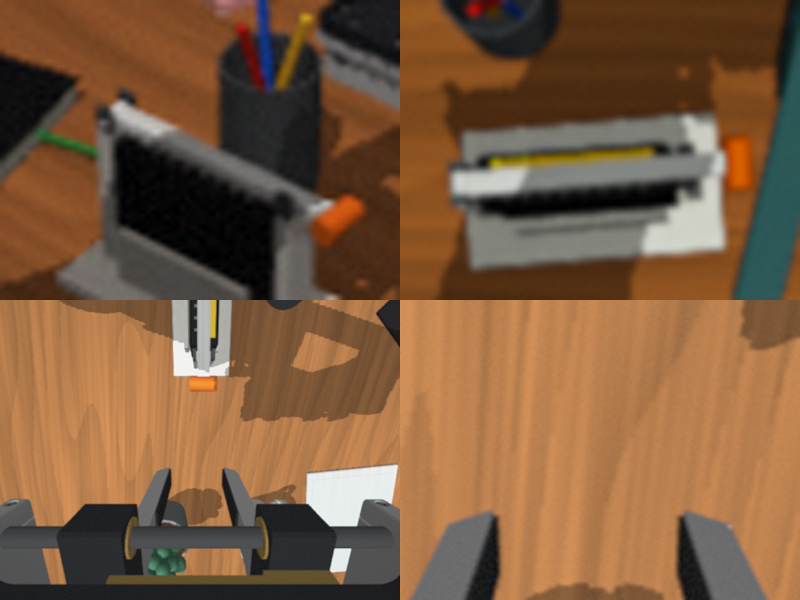

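The bar reads as home in the side crop: the grip is at (338,221), against (338,220) predicted for closed. To be certain, I'll press it from above with shut fingers, which should meet it at TCP z of about 0.137.

```bash
python3 -m pendant '[[0,4.1,0,0,0,0,0],[0,4.1,0,0,0,0,0],[0,0,-3,0,0,0,0],[0,0,-2.5,0,0,0,0],[0,0,0,0,0,0,0],[0,0,0,0,0,0,0]]'; python3 -m pendant '[[0,0,-0.8,0,0,0,0],[0,0,-0.6,0,0,0,0],[0,0,0,0,0,0,0]]'
```

```text
time: 19.05
tool_pos: [0.5139, 0.0234, 0.1528]
ee_rot: [-3.14, -0.0, 1.669]
wrist_force: [-1.0, -0.4, 0.5]
width: 0.0029
finger_force: 0.0
time: 19.35
tool_pos: [0.514, 0.0223, 0.1387]
ee_rot: [-3.141, -0.0, 1.667]
wrist_force: [-0.7, 0.4, -0.6]
width: 0.0002
finger_force: 0.0
```

```bash
python3 -m pendant '[[0,0,-0.3,0,0,0,0],[0,0,-0.2,0,0,0,0],[0,0,0,0,0,0,0]]'; python3 -m pendant '[[0,0,-0.2,0,0,0,0],[0,0,0,0,0,0,0]]';
```

```text
time: 19.65
tool_pos: [0.5148, 0.0222, 0.1368]
ee_rot: [3.139, 0.0, 1.667]
wrist_force: [-3.7, 0.3, 8.2]
width: 0.0008
finger_force: 4.1
time: 19.85
tool_pos: [0.5149, 0.0222, 0.1365]
ee_rot: [3.138, 0.001, 1.667]
wrist_force: [-6.2, -0.4, 15.0]
width: 0.0003
finger_force: 7.2
```

The bar stays firm at 0.1365 under 15 N, so it is home. I'll retreat and check once more before handing in.

```bash
python3 -m pendant '[[0,0,2,0,0,0,0],[0,0,4,0,0,0,0],[0,0,4.5,0,0,0,0],[-1,-4.5,1,0,0,0,0],[-1,-4.5,1,0,0,0,0],[-1,-4.5,0,0,0,0,0],[0,0,0,0,0,0,0],[0,0,0,0,0,0,0]]'
python3 - <<'E'
from h import *
s=imaging.snapshot("side");t=imaging.snapshot("top")
c=lambda im,x,y,w,W,H:cv2.resize(im[y:y+w*3//4,x:x+w],(W,H),interpolation=cv2.INTER_CUBIC)
cv2.imwrite("pics/w6.png",np.vstack([np.hstack([c(s,220,150,80,400,300),c(t,190,150,100,400,300)]),np.hstack([cv2.resize(s,(400,300)),cv2.resize(t,(400,300))])])[:,:,::-1])
E
```

```text
time: 20.65
tool_pos: [0.4841, -0.1133, 0.2572]
ee_rot: [3.141, -0.001, 1.665]
wrist_force: [-0.9, 1.3, -1.1]
width: 0.0005
finger_force: 0.0
```

View pics/w6.png

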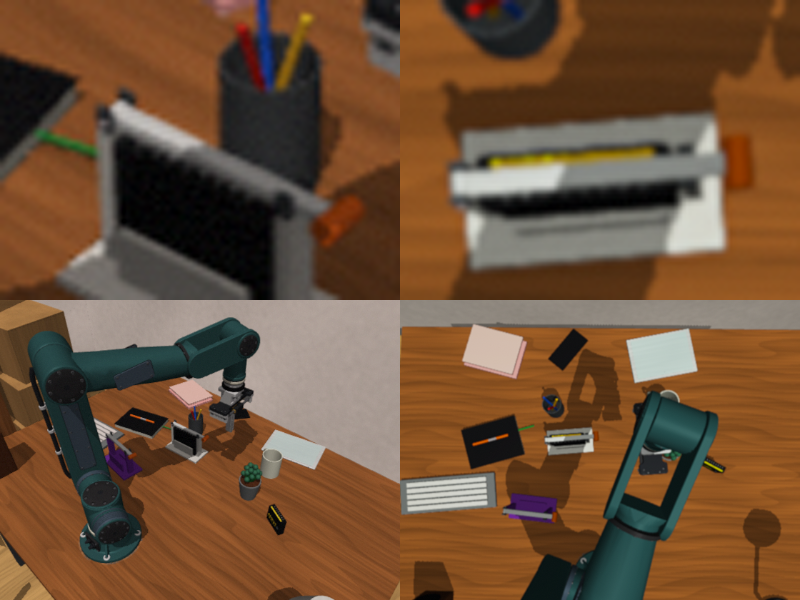

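The router is seated, the bar is level in its catch with the grip at (338,221), and the bystanders are where they were. Handing in.

```bash
python3 -c "
from bench import robot
print(robot.close_job())"
```

```text
the job is handed in; nothing more can be done
None
```

The router stands seated in the white dock with its yellow port side toward the low lip, the bar is home in its catch, the bystanders look unmoved, and the job was handed in at about 21 s.

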